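Pack the sealed spice cartons from the sealer's catch tray into the lidded box

TASK

The carton sealer has finished: swing the wooden box's lid up and back until it rests open on its stop, then move every spice carton from the catch tray into the box so that each lies flat on the bottom, label up, and is let go, and only then close the lid fully. Leave the two food tins at the back where they are.

Things in the scene. Friction and masses are not known exactly. Their poses are not given: they have to be found in the camera images.
- chest: open-topped pale wooden storage box, fixed, 172 (x) x 224 (y) x 52 mm high, walls and bottom 6 mm thick (inside 160 x 212 mm, 46 mm deep: room for two by two cartons); origin at the centre of its underside; its x axis points from the front wall (robot's side) to the rear wall with the hinge, y to its left, z up
- lid (a joint): angle of the box's brown lid (172 x 224 x 8 mm, 0.22 kg): 0 shut, 1.72 rad resting open on its stop, a little past upright, where it stays by itself; below about 1.5 rad its weight lets it sink shut against a soft-close damper (0.12 N m s/rad). The hinge runs along the box's y axis at 86 mm behind and 52 mm above the box's origin
- lid_tab (a point): point on the lid's black pull tab, which is 30 mm wide (along the box's y), 10 mm thick and sticks out 50 mm past the lid's free edge in its plane; the point is mid-width, mid-thickness, 198 mm from the hinge (26 mm past the edge), 5 mm above the lid's underside plane through the hinge, 57 mm above the worktop when shut. Pinched across its width, the tab turns between the fingers
- sealer: carton sealer, fixed: an aluminium catch tray 212 (x) x 212 (y) x 16 mm high with 4 mm walls and bottom, and behind it the white machine, 70 x 150 x 140 mm high, whose front lies 131 mm behind the tray's centre (+x of this body); origin under the centre of the tray, z up
- carton_a: sealed spice carton, brown card with a red band round it, red label and pale tape on top, a rigid block 68 (x) x 54 (y) x 36 mm high, about 0.12 kg; origin at the centre of its underside, z up through the labelled top. It may be absent. At the start it lies label up in the tray, turned within 0.25 rad of the tray, and the cartons' upper parts stand clear above the tray's low rim
- carton_b: sealed spice carton, brown card with a yellow band round it, yellow label and pale tape on top, a rigid block 68 (x) x 54 (y) x 36 mm high, about 0.12 kg; origin at the centre of its underside, z up through the labelled top. It may be absent. At the start it lies label up in the tray, turned within 0.25 rad of the tray, and the cartons' upper parts stand clear above the tray's low rim
- carton_c: sealed spice carton, brown card with a green band round it, green label and pale tape on top, a rigid block 68 (x) x 54 (y) x 36 mm high, about 0.12 kg; origin at the centre of its underside, z up through the labelled top. It may be absent. At the start it lies label up in the tray, turned within 0.25 rad of the tray, and the cartons' upper parts stand clear above the tray's low rim
- carton_d: sealed spice carton, brown card with a blue band round it, blue label and pale tape on top, a rigid block 68 (x) x 54 (y) x 36 mm high, about 0.12 kg; origin at the centre of its underside, z up through the labelled top. It may be absent. At the start it lies label up in the tray, turned within 0.25 rad of the tray, and the cartons' upper parts stand clear above the tray's low rim
- tall_tin: food tin 57 mm across, 72 mm high, bystander at the back; origin at the centre of its underside
- low_tin: food tin 75 mm across, 58 mm high, bystander at the back; origin at the centre of its underside

How it is judged:
By the outcome, as a careful person would: the job done as asked, in the order asked, and still so for the second after the job is handed in, with the robot touching nothing.
Of carton_a, carton_b, carton_c, carton_d only 2 to 4 are there at a start; the rules pass over those that are not, and their reading is None.
At some moment in a run one of carton_a, carton_b, carton_c, carton_d may be knocked a few centimetres aside while the robot is not near it.
It also fails if it takes over 210 s, if anything falls off the work surface, if the arm or the gripper's body presses on something with over 40 N, if the wrist force passes 120 N, or if a joint passes its speed limit or range.

ROBOT

A 7-joint arm with a two-finger parallel gripper is mounted at the origin on a cart in front of the work surface, level with it; the furniture and walls round the work are solid. World frame = base frame: x ahead of the robot, y to its left, z up, the work surface at z = 0. Lengths are in m, angles in rad, forces in N, time in s.
With the tool pointing down it reaches from about 0.425 to 0.925 m from the base axis. Payload 6.8 kg.
Tool frame: the origin (TCP) lies at the very end of the fingers, on their centre line; the grasp point (between the pads) lies 19 mm behind it; z points along the fingers, y is the line along which they close (so a half turn about z gives the same grasp; the last joint's range is limited). The gripper opens to 85 mm and grips with 20 to 120 N. Pads are 22 mm wide; open, the fingers measure 114 mm over their backs; the gripper's body (76 mm by 85 mm) begins 54 mm behind the grasp point. The pads swing forward as they close: fully open they stand 13 mm farther back than shut.
Start: joints at [-1.215, 0.477, 0.022, 1.555, -0.011, 1.109, -0.083], TCP at [0.302, 0.604, 0.231] pointing down, gripper open.
Joint ranges: [-2.96, 2.96], [-0.34, 2.1], [-1.41, 1.46], [0.24, 2.44], [-1.37, 4.51], [0.17, 1.92], [-2.96, 2.96]. Speed limits (rad/s): [2.39, 2.39, 3.14, 3.14, 3.14, 3.14, 3.14].

INTERFACE

Orientations are given as a rotation vector (axis times angle).
In Python, from bench import r gives the robot as it stands.
- The arm moves only by the shell command python3 -m jog 'ROWS' [FORCE]. ROWS is JSON, a list of rows, each an object of numbers: "fingers": the finger opening in m, from 0 to 0.0854; "x", "y", "z": the shift along the tool's x, y, z in m; "rx", "ry", "rz": the turn, a rotation vector about the tool's x, y, z in degrees. In form: [{"fingers": .., "x": .., "y": .., "z": .., "rx": .., "ry": .., "rz": ..}, ...]. A call has 1 to 8 rows; each row shifts and turns the commanded pose from where the row before left it, along the tool's axes as they then stand; what a row does not reach is not made up. A row lasts 1/8 s, in which the tool goes at most 62.5 mm and 10.7 degrees, less where a joint would pass 70% of its speed; a pose out of reach is approached as far as the arm can. A call is refused whole if a number of a shift passes 0.0625 or a number of a turn 10.7, either way. A call with a gripper value outside its range is refused whole. The fingers move at their own pace and stop on an object; FORCE is the grip in N (left out, the last holds). Time passes only in rows, so rows that do not move let the fingers close. It gives the time, the measured TCP pose, the force, the opening and the grip force at its end, in the units of the state.
- r.get_obs(): the state, without advancing time (a new reading comes with each control period).
- r.grab_frame(name): name is "scene" or "side" or "wrist"; returns (picture, depth): 480x640x3 uint8, red, green, blue; 480x640 float32, m along the optical axis (not along the pixel's ray), 0 where there is no reading.
- r.get_calibration(name): a dict with "mtx" (3x3 intrinsics, pixels), "dist" ([k1, k2, p1, p2, k3] as OpenCV has them; the pictures are not rectified), "extrinsics" (4x4, takes a point from camera to world coordinates). Camera axes: x right, y down, z forward; pixel columns grow to the right and rows downward; lengths in m; the calibration is good to about 2 mm. A picture is of the moment at which its call begins: read the wrist's pose just before it. get_calibration takes no time and is no camera call; for the wrist camera it gives the pose at the moment of the call.
- r.hand_in(): hands the job in; it is judged then, once.
Trained networks look in the newest picture that a camera, given by its name, has taken for a name from the list of things; names that differ only in an ending like _2 or _b are one class to them, and where a whole thing is asked for, a point or a joint stands for the part that bears it (a point fixed in the world has none). Each returns a list of dicts, best first, with "score" (0 to 1); they miss things now and then, are a little off and sometimes report something else, mostly with a low value. They report only what shows in the picture. A call takes as long as a camera call.
- r.search_frame(target, camera): "xyz" ([x, y, z] in m, in world coordinates, good to about 4 mm: the middle of the surface that is visible of it).
- r.landmark_of(target, camera): "xyz" ([x, y, z] in m, in world coordinates, good to about 4 mm: a listed point, or the origin of a listed thing).
The state is a dict: "clock": time; "joints": joint angles; "qvel": joint speeds; "tau": joint torques, N m; "tcp_pos": TCP position; "orientation": TCP orientation; "contact_force": force on the tool from outside, world axes, zero at the start; "moment": the same for the moment, N m; "grip_width": finger opening in m; "gripper_force": force on a finger pad.
Only numpy, scipy, OpenCV 4.12 (cv2) and the standard library are available. Lean on these libraries where they do the work, as an engineer would, in place of code of your own. Each camera call takes 0.05 s, during which the arm holds its last target. There are 200 camera calls.

## Working session

There is one attempt and no reset: what is moved stays moved. The work goes in short steps, Python scripts to look and compute and a shell command to move; the robot and the scene stay as the last step left them, time stands still between calls to the robot, and variables do not carry over. Pictures are saved under pics/ and viewed, at most 14 in all, crops included, and the job is handed in when it is done.

```bash
ls; mkdir -p pics; cat > h.py <<'E'
import numpy as np, cv2, json
from scipy.spatial.transform import Rotation as R
from bench import r
def save(cam,fn):
    im,d=r.grab_frame(cam); cv2.imwrite('pics/'+fn,im[:,:,::-1]); return im,d
def pts(cam,d):
    c=r.get_calibration(cam); K=np.array(c['mtx']);D=np.array(c['dist']);E=np.array(c['extrinsics'])
    v,u=np.mgrid[0:480,0:640]; p=np.stack([u.ravel(),v.ravel()],1).astype(np.float64)[:,None]
    n=cv2.undistortPoints(p,K,D)[:,0]; z=d.ravel()
    P=np.c_[n*z[:,None],z]; W=P@E[:3,:3].T+E[:3,3]; return W.reshape(480,640,3)
def st():
    o=r.get_obs(); print({k:np.round(o[k],4).tolist() for k in ('clock','joints','tcp_pos','orientation','contact_force','grip_width','gripper_force')}); print(np.round(R.from_rotvec(o['orientation']).as_matrix(),3).tolist())
E
cat > a.py <<'E'
from h import *
st()
for cam in ('scene','side'):
    im,d=save(cam,cam+'0.png')
    for t in ('chest','lid','lid_tab','sealer','carton_a','carton_b','carton_c','carton_d','tall_tin','low_tin'):
        f=r.landmark_of if t not in('lid',) else r.search_frame
        print(cam,t,[(np.round(q['xyz'],3).tolist(),round(q['score'],2)) for q in f(t,cam)][:5])
E
python3 a.py
```

```text
pics
{'clock': 0.0, 'joints': [-1.2151, 0.4778, 0.0223, 1.5565, -0.0115, 1.1093, -0.0831], 'tcp_pos': [0.3017, 0.6032, 0.2303], 'orientation': [-0.7219, -3.0572, 0.0029], 'contact_force': [1.1345, -0.0363, -0.2532], 'grip_width': 0.0855, 'gripper_force': 0.0}
[[-0.894, 0.447, -0.001], [0.447, 0.894, -0.002], [-0.0, -0.002, -1.0]]
scene chest [([0.555, 0.11, 0.0], 0.78)]
scene lid [([0.536, 0.111, 0.058], 0.77), ([0.789, -0.032, 0.056], 0.59)]
scene lid_tab [([0.437, 0.101, 0.056], 0.83)]
scene sealer [([0.548, -0.192, 0.0], 0.68)]
scene carton_a [([0.599, -0.248, 0.007], 0.95), ([0.5, -0.138, 0.003], 0.79)]
scene carton_b [([0.599, -0.248, 0.007], 0.95), ([0.5, -0.138, 0.003], 0.79)]
scene carton_c [([0.599, -0.248, 0.007], 0.95), ([0.5, -0.138, 0.003], 0.79)]
scene carton_d [([0.599, -0.248, 0.007], 0.95), ([0.5, -0.138, 0.003], 0.79)]
scene tall_tin [([0.498, -0.137, 0.006], 0.68), ([0.807, -0.036, 0.0], 0.62)]
scene low_tin [([0.808, -0.118, -0.0], 0.6)]
side chest [([0.553, 0.105, -0.002], 0.81), ([0.498, -0.137, 0.004], 0.53)]
side lid [([0.534, 0.098, 0.061], 0.62)]
side lid_tab [([0.437, 0.1, 0.06], 0.87)]
side sealer [([0.545, -0.192, -0.003], 0.7), ([0.436, 0.098, 0.059], 0.22)]
side carton_a [([0.593, -0.247, 0.001], 0.69), ([0.499, -0.139, 0.003], 0.61)]
side carton_b [([0.593, -0.247, 0.001], 0.69), ([0.499, -0.139, 0.003], 0.61)]
side carton_c [([0.593, -0.247, 0.001], 0.69), ([0.499, -0.139, 0.003], 0.61)]
side carton_d [([0.593, -0.247, 0.001], 0.69), ([0.499, -0.139, 0.003], 0.61)]
side tall_tin [([0.812, -0.032, 0.003], 0.8)]
side low_tin []
```

```bash
cat > geo.py <<'E'
from h import *
im,d=r.grab_frame('scene'); W=pts('scene',d)
def rect(m,name):
    m=cv2.morphologyEx(m.astype(np.uint8),cv2.MORPH_OPEN,np.ones((3,3)))
    n,l,s,c=cv2.connectedComponentsWithStats(m)
    for i in range(1,n):
        if s[i,4]<150: continue
        P=W[l==i]; b=cv2.minAreaRect(P[:,:2].astype(np.float32)*1000)
        print(name,'centre',np.round(b[0],1),'size',np.round(b[1],1),'ang',round(b[2],1),'z',np.round(np.median(P[:,2]),4),'px',np.round(c[i]),'rgb',np.median(im[l==i],axis=0))
z=W[...,2];x=W[...,0];y=W[...,1];ok=d>0
rect(ok&(abs(z-.060)<.006)&(x>.40)&(x<.68)&(y>-.03)&(y<.27),'lid')
rect(ok&(z>.03)&(z<.05)&(x>.43)&(x<.665)&(y>-.32)&(y<-.07),'carton')
rect(ok&(z>.010)&(z<.022)&(x>.40)&(x<.70)&(y>-.35)&(y<-.05),'rim')
rect(ok&(z>.10)&(x>.6)&(x<.8)&(y>-.35)&(y<-.05),'mach')
E
python3 geo.py
```

```text
lid centre [527.2 106. ] size [229.4 225.5] ang 4.9 z 0.0605 px [278. 316.] rgb [233. 165. 100.]
carton centre [ 594.  -243.5] size [56.6 70. ] ang 88.8 z 0.0399 px [398. 223.] rgb [231. 202. 137.]
carton centre [ 495.3 -136.3] size [56.1 69.7] ang 88.4 z 0.0401 px [398. 270.] rgb [245. 206. 138.]
rim centre [ 487.  -296.7] size [21.7 97.6] ang 81.4 z 0.0144 px [452. 246.] rgb [197. 196. 184.]
rim centre [ 442.1 -151.9] size [152.4  50. ] ang 72.3 z 0.0152 px [414. 292.] rgb [233. 232. 223.]
mach centre [ 703.3 -184.4] size [ 79.  150.8] ang 2.0 z 0.1363 px [344. 178.] rgb [247. 245. 238.]
```

View pics/scene0.png

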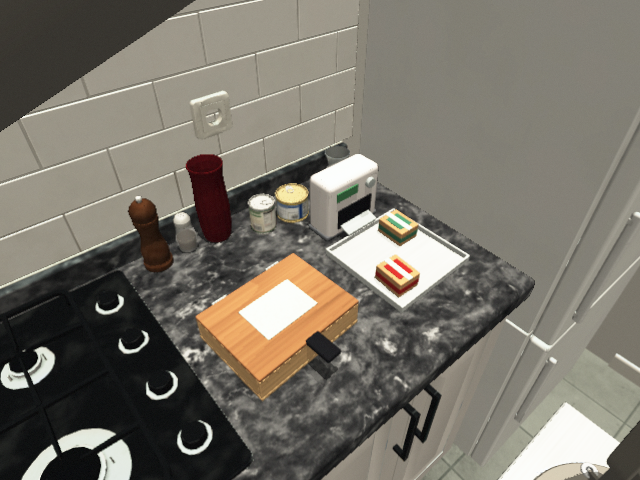

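View pics/side0.png

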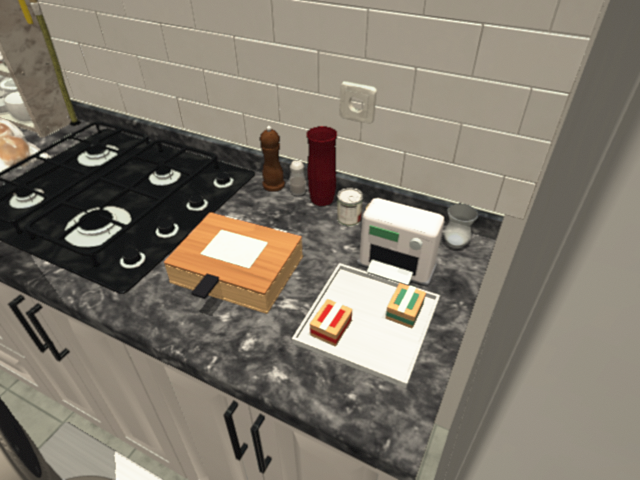

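The pictures show two cartons in the tray: red at scene px (398,272) and green at (398,227). The lid is shut, with its tab at (323,346).

```bash
cat >> h.py <<'E'
def plan(T,yaw):  # target tcp pos and tool-y direction (deg); prints tool-frame shift now and yaw turn
    o=r.get_obs(); M=R.from_rotvec(o['orientation']).as_matrix(); t=np.degrees(np.arctan2(M[1,1],M[0,1]))
    Y=np.radians(yaw); y=np.array([np.cos(Y),np.sin(Y),0]); z=np.array([0,0,-1.]); D=np.c_[np.cross(y,z),y,z]
    print('turn rotvec tool deg',np.round(np.degrees(R.from_matrix(M.T@D).as_rotvec()),2),'shift in target axes mm',np.round(D.T@(np.array(T)-o['tcp_pos'])*1000,1),'in present axes',np.round(M.T@(np.array(T)-o['tcp_pos'])*1000,1))
E
cat > b.py <<'E'
from h import *
im,d=r.grab_frame('scene'); W=pts('scene',d); z=W[...,2];x=W[...,0];y=W[...,1]
b0=(d>0)&(abs(z-.060)<.008)&(x>.38)&(x<.68)&(y>-.03)&(y<.27)
g=im.max(2)
m=cv2.morphologyEx((b0&(g>110)&(abs(z-.0605)<.003)).astype(np.uint8),cv2.MORPH_OPEN,np.ones((3,3)))
b=cv2.minAreaRect(W[m>0][:,:2].astype(np.float32)*1000); print('lid',b)
t=b0&(g<60); print('tab',t.sum(),cv2.minAreaRect(W[t][:,:2].astype(np.float32)*1000),W[t].mean(0))
plan([.437,.1005,.15],94.5)
E
python3 b.py
```

```text
lid ((550.9051513671875, 108.34760284423828), (176.7596893310547, 224.92799377441406), 4.857802867889404)
tab 549 ((440.0218811035156, 100.38228607177734), (52.758331298828125, 29.054180145263672), 6.268584251403809) [0.43810208 0.1012825  0.0614985 ]
turn rotvec tool deg [ -0.    -0.   -31.07] shift in target axes mm [ -95.2 -512.3   81.3] in present axes [-345.9 -389.6   81.3]
```

```bash
python3 -m jog '[{"rz":-10.4},{"rz":-10.4},{"rz":-10.3},{"x":-0.01,"y":-0.05,"z":0.01},{"x":-0.01,"y":-0.05,"z":0.01},{"x":-0.01,"y":-0.05,"z":0.01},{"x":-0.01,"y":-0.05,"z":0.01},{"x":-0.01,"y":-0.05,"z":0.01}]' 30
python3 -m jog '[{"x":-0.01,"y":-0.05,"z":0.01},{"x":-0.01,"y":-0.05,"z":0.01},{"x":-0.01,"y":-0.05,"z":0.01},{"x":-0.01,"y":-0.05},{"x":-0.005,"y":-0.05},{"y":-0.01},{},{}]'
cat > c.py <<'E'
from h import *
import sys
st(); plan([float(a) for a in sys.argv[1:4]],float(sys.argv[4]))
E
python3 c.py .439 .100 .038 95
```

```text
{'clock': 1.2, 'joints': [-1.2151, 0.477, 0.0224, 1.5554, -0.0115, 1.1093, -0.0831], 'tcp_pos': [0.3019, 0.6037, 0.2313], 'orientation': [-0.7219, -3.0575, 0.0], 'contact_force': [0.0347, 0.6931, 0.9976], 'grip_width': 0.0856, 'gripper_force': 0.0}
[[-0.894, 0.447, -0.0], [0.447, 0.894, -0.0], [0.0, -0.0, -1.0]]
turn rotvec tool deg [ -0.    -0.   -31.57] shift in target axes mm [ -92.7 -513.7  193.3] in present axes [-347.9 -389.2  193.3]validation failed for argument at $[0]...
validation failed for argument at $[0]...
```

```bash
python3 -m jog '[{"fingers":0.085,"x":0,"y":0,"z":0,"rx":0,"ry":0,"rz":-10.4},{"fingers":0.085,"x":0,"y":0,"z":0,"rx":0,"ry":0,"rz":-10.4},{"fingers":0.085,"x":0,"y":0,"z":0,"rx":0,"ry":0,"rz":-10.4},{"fingers":0.085,"x":-0.01,"y":-0.05,"z":0.01,"rx":0,"ry":0,"rz":0},{"fingers":0.085,"x":-0.01,"y":-0.05,"z":0.01,"rx":0,"ry":0,"rz":0},{"fingers":0.085,"x":-0.01,"y":-0.05,"z":0.01,"rx":0,"ry":0,"rz":0},{"fingers":0.085,"x":-0.01,"y":-0.05,"z":0.01,"rx":0,"ry":0,"rz":0},{"fingers":0.085,"x":-0.01,"y":-0.05,"z":0.01,"rx":0,"ry":0,"rz":0}]' 30
python3 c.py .439 .100 .038 95
```

```text
clock: 2.2
tcp_pos: [0.3724, 0.357, 0.1813]
orientation: [-0.127, 3.138, 0.001]
contact_force: [0.1, -0.2, 0.3]
grip_width: 0.0851
gripper_force: 0.0
{'clock': 2.2, 'joints': [-0.841, 0.2763, -0.0524, 1.9816, 0.0186, 0.8833, 0.7482], 'tcp_pos': [0.3724, 0.357, 0.1813], 'orientation': [-0.1266, 3.1384, 0.0008], 'contact_force': [0.0896, -0.1797, 0.2908], 'grip_width': 0.0851, 'gripper_force': 0.0}
[[-0.997, -0.081, 0.001], [-0.081, 0.997, 0.001], [-0.001, 0.001, -1.0]]
turn rotvec tool deg [ 0.03  0.04 -0.38] shift in target axes mm [ -43.9 -261.8  143.3] in present axes [ -45.6 -261.6  143.2]
```

```bash
python3 -m jog '[{"fingers":0.085,"x":-0.009,"y":-0.052,"z":0,"rx":0,"ry":0,"rz":-0.4},{"fingers":0.085,"x":-0.009,"y":-0.052,"z":0,"rx":0,"ry":0,"rz":0},{"fingers":0.085,"x":-0.009,"y":-0.052,"z":0,"rx":0,"ry":0,"rz":0},{"fingers":0.085,"x":-0.009,"y":-0.052,"z":0.02,"rx":0,"ry":0,"rz":0},{"fingers":0.085,"x":-0.009,"y":-0.054,"z":0.023,"rx":0,"ry":0,"rz":0},{"fingers":0.085,"x":0,"y":0,"z":0.04,"rx":0,"ry":0,"rz":0},{"fingers":0.085,"x":0,"y":0,"z":0.04,"rx":0,"ry":0,"rz":0},{"fingers":0.085,"x":0,"y":0,"z":0.02,"rx":0,"ry":0,"rz":0}]' 30
python3 c.py .439 .100 .038 95; python3 -c "
from h import *
save('wrist','w1.png')"
```

```text
clock: 3.2
tcp_pos: [0.4387, 0.101, 0.0367]
orientation: [0.137, -3.137, 0.001]
contact_force: [0.2, 0.3, 0.7]
grip_width: 0.0848
gripper_force: 0.0
{'clock': 3.2, 'joints': [-0.4246, 0.4268, 0.0712, 2.2291, -0.0627, 0.4894, 1.3536], 'tcp_pos': [0.4387, 0.101, 0.0367], 'orientation': [0.1369, -3.1368, 0.0009], 'contact_force': [0.167, 0.2634, 0.668], 'grip_width': 0.0848, 'gripper_force': 0.0}
[[-0.996, -0.087, -0.002], [-0.087, 0.996, -0.001], [0.002, -0.001, -1.0]]
turn rotvec tool deg [-0.03 -0.1  -0.  ] shift in target axes mm [-0.2 -1.  -1.3] in present axes [-0.2 -1.  -1.3]
```

View pics/w1.png

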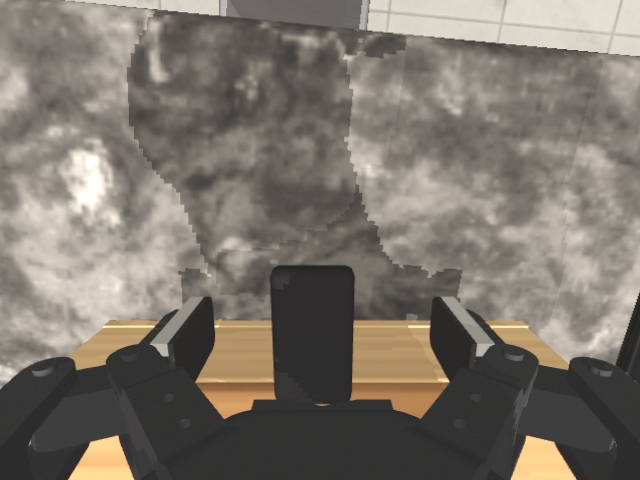

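```bash
python3 -m jog '[{"fingers":0.02,"x":0,"y":0,"z":0,"rx":0,"ry":0,"rz":0},{"fingers":0.02,"x":0,"y":0,"z":0,"rx":0,"ry":0,"rz":0},{"fingers":0.02,"x":0,"y":0,"z":0,"rx":0,"ry":0,"rz":0},{"fingers":0.02,"x":0,"y":0,"z":0,"rx":0,"ry":0,"rz":0}]' 30
python3 -c "
import numpy as np
t=np.linspace(0,1.70,17);p=np.c_[-198*np.cos(t)+5*np.sin(t),198*np.sin(t)+5*np.cos(t)]
print(-np.diff(np.round(p),axis=0).astype(int).tolist())"
```

```text
clock: 3.75
tcp_pos: [0.4406, 0.0978, 0.0398]
orientation: [-0.133, 3.137, -0.005]
contact_force: [0.1, -12.5, 12.7]
grip_width: 0.0297
gripper_force: 32.6Traceback (most recent call last):
  File "<string>", line 4, in <module>
    print(-np.diff(np.round(p),axis=0).astype(int).tolist())
          ^^^^^^^^^^^^^^^^^^^^^^^^^^^^^^^^^^^^^^^^^^^^^^^^^
TypeError: bad operand type for unary -: 'list'
```

```bash
python3 -c "
import numpy as np
t=np.linspace(0,1.70,17);p=np.c_[-198*np.cos(t)+5*np.sin(t),198*np.sin(t)+5*np.cos(t)]
print((-np.diff(np.round(p),axis=0)).astype(int).tolist())"
python3 -m jog '[{"fingers":0.02,"x":0,"y":-0.003,"z":-0.003,"rx":0,"ry":0,"rz":0},{"fingers":0.02,"x":0,"y":0,"z":0,"rx":0,"ry":0,"rz":0}]'
```

```text
[[-2, -21], [-4, -21], [-6, -20], [-8, -19], [-10, -19], [-12, -17], [-14, -16], [-15, -14], [-17, -13], [-18, -10], [-19, -9], [-20, -7], [-21, -4], [-21, -3], [-21, 0], [-20, 2]]
clock: 4.0
tcp_pos: [0.4406, 0.0977, 0.042]
orientation: [-0.136, 3.137, -0.0]
contact_force: [4.0, -5.1, -2.5]
grip_width: 0.0294
gripper_force: 31.2
```

```bash
python3 -m jog '[{"fingers":0.02,"x":-0.002,"y":-0.001,"z":-0.021,"rx":0,"ry":0,"rz":0},{"fingers":0.02,"x":-0.004,"y":0,"z":-0.021,"rx":0,"ry":0,"rz":0},{"fingers":0.02,"x":-0.006,"y":0,"z":-0.020,"rx":0,"ry":0,"rz":0},{"fingers":0.02,"x":-0.008,"y":0,"z":-0.019,"rx":0,"ry":0,"rz":0},{"fingers":0.02,"x":-0.010,"y":0,"z":-0.019,"rx":0,"ry":0,"rz":0},{"fingers":0.02,"x":-0.012,"y":0,"z":-0.017,"rx":0,"ry":0,"rz":0},{"fingers":0.02,"x":-0.014,"y":0,"z":-0.016,"rx":0,"ry":0,"rz":0},{"fingers":0.02,"x":-0.015,"y":0,"z":-0.014,"rx":0,"ry":0,"rz":0}]'; python3 -c "
from h import *
st(); save('side','s1.png')"
```

```text
clock: 5.0
tcp_pos: [0.51, 0.1037, 0.1881]
orientation: [0.138, -3.137, 0.001]
contact_force: [3.3, 0.0, -9.1]
grip_width: 0.0295
gripper_force: 32.8
{'clock': 5.0, 'joints': [-0.4157, 0.2732, 0.1131, 1.9727, -0.0389, 0.8992, 1.3766], 'tcp_pos': [0.51, 0.1037, 0.1881], 'orientation': [0.1384, -3.1371, 0.0006], 'contact_force': [3.3177, 0.0292, -9.0575], 'grip_width': 0.0295, 'gripper_force': 32.7698}
[[-0.996, -0.088, -0.001], [-0.088, 0.996, -0.0], [0.001, -0.0, -1.0]]
```

View pics/s1.png

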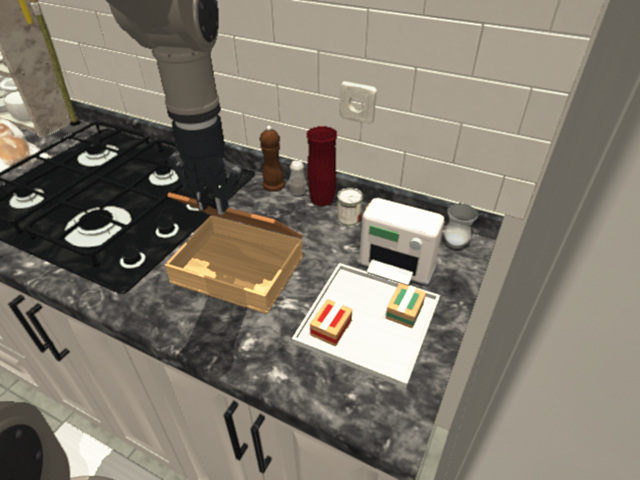

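The lid is rising with the gripper, with its edge at about (215,207); I'll carry on along the arc.

```bash
python3 -m jog '[{"fingers":0.02,"x":-0.017,"y":0,"z":-0.013,"rx":0,"ry":0,"rz":0},{"fingers":0.02,"x":-0.018,"y":0,"z":-0.010,"rx":0,"ry":0,"rz":0},{"fingers":0.02,"x":-0.019,"y":0,"z":-0.009,"rx":0,"ry":0,"rz":0},{"fingers":0.02,"x":-0.020,"y":0,"z":-0.007,"rx":0,"ry":0,"rz":0},{"fingers":0.02,"x":-0.021,"y":0,"z":-0.004,"rx":0,"ry":0,"rz":0},{"fingers":0.02,"x":-0.021,"y":0,"z":-0.003,"rx":0,"ry":0,"rz":0},{"fingers":0.02,"x":-0.021,"y":0,"z":0,"rx":0,"ry":0,"rz":0},{"fingers":0.02,"x":-0.018,"y":0,"z":0.002,"rx":0,"ry":0,"rz":0}]'; python3 -m jog '[{"fingers":0.02,"x":0,"y":0,"z":0,"rx":0,"ry":0,"rz":0}]'
```

```text
clock: 6.05
tcp_pos: [0.6641, 0.1171, 0.2318]
orientation: [0.138, -3.136, 0.001]
contact_force: [-1.3, -2.0, 1.9]
grip_width: 0.0295
gripper_force: 41.4
clock: 6.18
tcp_pos: [0.6648, 0.1172, 0.2317]
orientation: [0.138, -3.138, 0.001]
contact_force: [1.2, -2.3, 0.4]
grip_width: 0.029
gripper_force: 41.3
```

```bash
python3 -m jog '[{"fingers":0.085,"x":0,"y":0,"z":0,"rx":0,"ry":0,"rz":0},{"fingers":0.085,"x":0,"y":0,"z":0,"rx":0,"ry":0,"rz":0},{"fingers":0.085,"x":0,"y":0,"z":0,"rx":0,"ry":0,"rz":0},{"fingers":0.085,"x":0,"y":0,"z":0,"rx":0,"ry":0,"rz":0},{"fingers":0.085,"x":0,"y":0,"z":-0.05,"rx":0,"ry":0,"rz":0},{"fingers":0.085,"x":0,"y":0,"z":-0.04,"rx":0,"ry":0,"rz":0},{"fingers":0.085,"x":0.05,"y":0,"z":0,"rx":0,"ry":0,"rz":0},{"fingers":0.085,"x":0.05,"y":0,"z":0,"rx":0,"ry":0,"rz":0}]'
python3 -m jog '[{"fingers":0.085,"x":0,"y":-0.05,"z":0,"rx":0,"ry":0,"rz":0},{"fingers":0.085,"x":0,"y":-0.05,"z":0,"rx":0,"ry":0,"rz":0},{"fingers":0.07,"x":0,"y":-0.05,"z":0.02,"rx":0,"ry":0,"rz":0},{"fingers":0.07,"x":0,"y":-0.05,"z":0.03,"rx":0,"ry":0,"rz":0}]'
cat > cart.py <<'E'
from h import *
import sys
out={}
for cam in ('scene','side'):
    im,d=save(cam,cam+sys.argv[1]+'.png'); W=pts(cam,d); z=W[...,2];x=W[...,0];y=W[...,1]
    m=((d>0)&(abs(z-.040)<.004)&(x>.42)&(x<.665)&(y>-.32)&(y<-.06)).astype(np.uint8)
    n,l,s,c=cv2.connectedComponentsWithStats(cv2.morphologyEx(m,cv2.MORPH_OPEN,np.ones((3,3))))
    for i in range(1,n):
        if s[i,4]<120: continue
        P=W[l==i]; b=cv2.minAreaRect(P[:,:2].astype(np.float32)*1000)
        print(cam,np.round(b[0],1),np.round(b[1],1),round(b[2],1),s[i,4],im[l==i].std(0).round())
    v=(d>0)&(z>.10)&(x>.55)&(x<.75)&(y>.0)&(y<.22); 
    if v.sum(): print('lid upright pts',v.sum(),np.round(np.percentile(W[v],[2,50,98],axis=0),3).tolist())
    print([(np.round(q['xyz'],3).tolist(),round(q['score'],2)) for q in r.landmark_of('carton_a',cam)])
st()
E
python3 cart.py 2
```

```text
clock: 7.18
tcp_pos: [0.5644, 0.1085, 0.3227]
orientation: [-0.137, 3.137, 0.001]
contact_force: [0.8, -0.5, -0.5]
grip_width: 0.0848
gripper_force: 0.0
clock: 7.68
tcp_pos: [0.5835, -0.0922, 0.273]
orientation: [-0.138, 3.135, 0.0]
contact_force: [1.0, -0.2, -0.2]
grip_width: 0.0697
gripper_force: 0.0
scene [ 594.1 -244.6] [68.9 56.8] 0.5 521 [56. 33. 49.]
scene [ 495.4 -136.3] [57.  70.1] 88.4 734 [31. 73. 71.]
lid upright pts 7832 [[0.637, 0.012, 0.103], [0.653, 0.123, 0.172], [0.669, 0.216, 0.26]]
[([0.501, -0.14, 0.004], 0.77), ([0.596, -0.246, 0.008], 0.59)]
side [ 596.9 -246. ] [53.6 72.2] 89.8 807 [60. 31. 51.]
side [ 497.5 -138. ] [54.3 70. ] 88.7 902 [29. 72. 70.]
lid upright pts 5656 [[0.64, 0.007, 0.103], [0.656, 0.108, 0.169], [0.672, 0.215, 0.258]]
[([0.593, -0.244, 0.002], 0.9), ([0.495, -0.136, 0.004], 0.59)]
{'clock': 7.875, 'joints': [-0.1417, 0.3031, 0.2423, 1.7323, -0.0796, 1.1171, 1.7809], 'tcp_pos': [0.5823, -0.0918, 0.2718], 'orientation': [0.1336, -3.1374, -0.0001], 'contact_force': [-0.4752, 0.9717, 0.2682], 'grip_width': 0.0699, 'gripper_force': 0.0}
[[-0.996, -0.085, -0.001], [-0.085, 0.996, 0.0], [0.001, 0.0, -1.0]]
```

View pics/side2.png

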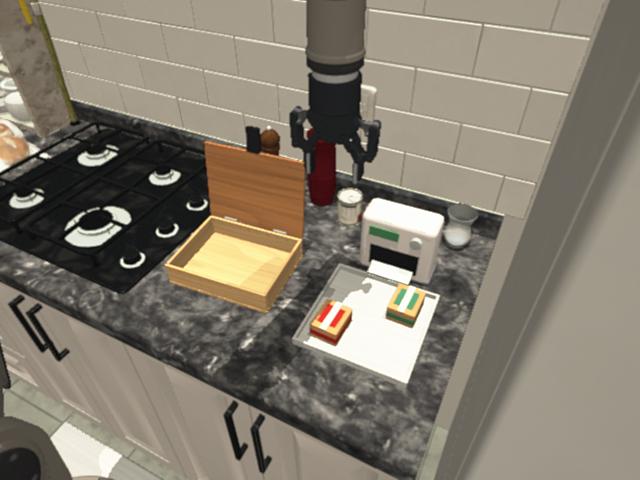

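```bash
python3 c.py .4965 -.137 .019 88.5; python3 c.py .4965 -.137 .019 88.5 | tail -1
```

```text
{'clock': 7.875, 'joints': [-0.1417, 0.3031, 0.2423, 1.7323, -0.0796, 1.1171, 1.7809], 'tcp_pos': [0.5823, -0.0918, 0.2718], 'orientation': [0.1336, -3.1374, -0.0001], 'contact_force': [-0.4752, 0.9717, 0.2682], 'grip_width': 0.0699, 'gripper_force': 0.0}
[[-0.996, -0.085, -0.001], [-0.085, 0.996, 0.0], [0.001, 0.0, -1.0]]
turn rotvec tool deg [ 0.   -0.08  6.38] shift in target axes mm [ 84.5 -47.4 252.8] in present axes [ 89.  -37.7 252.9]
turn rotvec tool deg [ 0.   -0.08  6.38] shift in target axes mm [ 84.5 -47.4 252.8] in present axes [ 89.  -37.7 252.9]
```

```bash
python3 -m jog '[{"fingers":0.07,"x":0,"y":0,"z":0,"rx":0,"ry":0,"rz":6.4},{"fingers":0.07,"x":0.042,"y":-0.024,"z":0.03,"rx":0,"ry":0,"rz":0},{"fingers":0.07,"x":0.0425,"y":-0.0235,"z":0.03,"rx":0,"ry":0,"rz":0},{"fingers":0.07,"x":0,"y":0,"z":0.05,"rx":0,"ry":0,"rz":0},{"fingers":0.07,"x":0,"y":0,"z":0.05,"rx":0,"ry":0,"rz":0},{"fingers":0.07,"x":0,"y":0,"z":0,"rx":0,"ry":0,"rz":0}]'
python3 -c "
from h import *
plan([.4965,-.137,.019],88.5);save('wrist','w2.png')"
```

```text
clock: 8.62
tcp_pos: [0.4953, -0.1342, 0.1103]
orientation: [-0.034, -3.136, -0.002]
contact_force: [-0.5, 0.7, -0.1]
grip_width: 0.0695
gripper_force: 0.0
turn rotvec tool deg [ 0.07 -0.34  0.26] shift in target axes mm [-1.3 -2.8 91.3] in present axes [-1.8 -2.9 91.3]
```

View pics/w2.png

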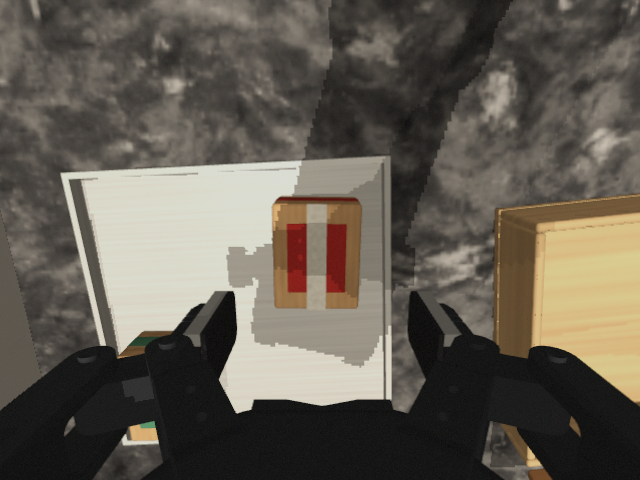

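```bash
python3 -m jog '[{"fingers":0.07,"x":-0.001,"y":-0.003,"z":0.03,"rx":0,"ry":0,"rz":0},{"fingers":0.07,"x":0,"y":0,"z":0.03,"rx":0,"ry":0,"rz":0},{"fingers":0.07,"x":0,"y":0,"z":0.02,"rx":0,"ry":0,"rz":0},{"fingers":0.07,"x":0,"y":0,"z":0.010,"rx":0,"ry":0,"rz":0},{"fingers":0.04,"x":0,"y":0,"z":0,"rx":0,"ry":0,"rz":0},{"fingers":0.04,"x":0,"y":0,"z":0,"rx":0,"ry":0,"rz":0},{"fingers":0.04,"x":0,"y":0,"z":0,"rx":0,"ry":0,"rz":0}]' 40
python3 -m jog '[{"fingers":0.04,"x":0,"y":0,"z":-0.01,"rx":0,"ry":0,"rz":0},{"fingers":0.04,"x":0,"y":0,"z":-0.03,"rx":0,"ry":0,"rz":0},{"fingers":0.04,"x":0,"y":0,"z":-0.04,"rx":0,"ry":0,"rz":0},{"fingers":0.04,"x":0,"y":0,"z":-0.03,"rx":0,"ry":0,"rz":0}]'
python3 c.py .527 .055 .13 95
```

```text
clock: 9.55
tcp_pos: [0.4993, -0.1393, 0.0236]
orientation: [0.037, 3.139, -0.0]
contact_force: [-1.4, 0.0, 8.7]
grip_width: 0.0528
gripper_force: 43.5
clock: 10.05
tcp_pos: [0.4981, -0.1395, 0.1344]
orientation: [0.038, 3.14, -0.0]
contact_force: [0.0, -0.3, -1.4]
grip_width: 0.0533
gripper_force: 42.6
{'clock': 10.05, 'joints': [-0.0671, 0.3471, 0.2668, 2.0362, -0.1289, 0.7727, 1.8233], 'tcp_pos': [0.4981, -0.1395, 0.1344], 'orientation': [0.0382, 3.1402, -0.0003], 'contact_force': [0.0441, -0.2948, -1.3503], 'grip_width': 0.0533, 'gripper_force': 42.6391}
[[-1.0, 0.024, 0.001], [0.024, 1.0, -0.0], [-0.001, -0.0, -1.0]]
turn rotvec tool deg [-0.01  0.06 -6.4 ] shift in target axes mm [-45.7 191.2   4.4] in present axes [-24.1 195.1   4.4]
```

```bash
python3 -m jog '[{"fingers":0.04,"x":0,"y":0,"z":0,"rx":0,"ry":0,"rz":-6.4},{"fingers":0.04,"x":-0.0125,"y":0.0485,"z":0,"rx":0,"ry":0,"rz":0},{"fingers":0.04,"x":-0.0125,"y":0.0485,"z":0,"rx":0,"ry":0,"rz":0},{"fingers":0.04,"x":-0.0125,"y":0.0485,"z":0,"rx":0,"ry":0,"rz":0},{"fingers":0.04,"x":-0.0125,"y":0.0485,"z":0,"rx":0,"ry":0,"rz":0},{"fingers":0.04,"x":0,"y":0,"z":0.03,"rx":0,"ry":0,"rz":0},{"fingers":0.04,"x":0,"y":0,"z":0.02,"rx":0,"ry":0,"rz":0},{"fingers":0.04,"x":0,"y":0,"z":0,"rx":0,"ry":0,"rz":0}]'
python3 -c "
from h import *
plan([.5313,.058,.026],95);save('wrist','w3.png')"
```

```text
clock: 11.05
tcp_pos: [0.5295, 0.0581, 0.0815]
orientation: [0.138, -3.135, 0.001]
contact_force: [0.3, -0.6, -1.2]
grip_width: 0.0531
gripper_force: 42.6
turn rotvec tool deg [-0.04 -0.18  0.03] shift in target axes mm [-1.8 -0.3 55.5] in present axes [-2.  -0.2 55.5]
```

View pics/w3.png

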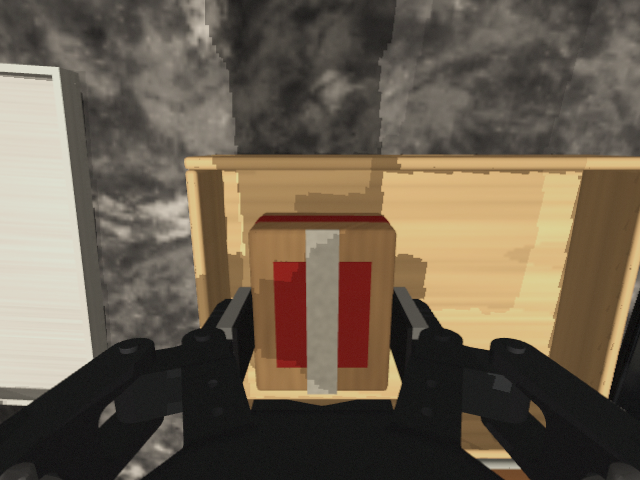

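```bash
python3 -m jog '[{"fingers":0.04,"x":-0.002,"y":0.005,"z":0.02,"rx":0,"ry":0,"rz":0},{"fingers":0.04,"x":0,"y":0,"z":0.02,"rx":0,"ry":0,"rz":0},{"fingers":0.04,"x":0,"y":0,"z":0.010,"rx":0,"ry":0,"rz":0},{"fingers":0.04,"x":0,"y":0,"z":0.005,"rx":0,"ry":0,"rz":0},{"fingers":0.04,"x":0,"y":0,"z":0,"rx":0,"ry":0,"rz":0}]'
```

```text
clock: 11.72
tcp_pos: [0.5328, 0.0634, 0.0277]
orientation: [-0.137, 3.138, 0.0]
contact_force: [-0.2, 0.1, -2.7]
grip_width: 0.0529
gripper_force: 42.7
```

```bash
python3 -m jog '[{"fingers":0.04,"x":0,"y":0,"z":0.002,"rx":0,"ry":0,"rz":0},{"fingers":0.04,"x":0,"y":0,"z":0.0015,"rx":0,"ry":0,"rz":0},{"fingers":0.04,"x":0,"y":0,"z":0,"rx":0,"ry":0,"rz":0}]'
```

```text
clock: 12.1
tcp_pos: [0.533, 0.0636, 0.0256]
orientation: [-0.137, 3.137, 0.001]
contact_force: [-4.6, -0.3, 16.1]
grip_width: 0.0528
gripper_force: 44.6
```

```bash
python3 -m jog '[{"fingers":0.068,"x":0,"y":0,"z":-0.001,"rx":0,"ry":0,"rz":0},{"fingers":0.068,"x":0,"y":0,"z":0,"rx":0,"ry":0,"rz":0},{"fingers":0.068,"x":0,"y":0,"z":0,"rx":0,"ry":0,"rz":0},{"fingers":0.068,"x":0,"y":0,"z":-0.02,"rx":0,"ry":0,"rz":0},{"fingers":0.068,"x":0,"y":0,"z":-0.05,"rx":0,"ry":0,"rz":0},{"fingers":0.07,"x":0,"y":0,"z":-0.06,"rx":0,"ry":0,"rz":0},{"fingers":0.07,"x":0,"y":0,"z":-0.03,"rx":0,"ry":0,"rz":0},{"fingers":0.07,"x":0,"y":-0.05,"z":0,"rx":0,"ry":0,"rz":0}]'
python3 -m jog '[{"fingers":0.07,"x":-0.01,"y":-0.05,"z":0,"rx":0,"ry":0,"rz":5},{"fingers":0.07,"x":-0.01,"y":-0.05,"z":0,"rx":0,"ry":0,"rz":0},{"fingers":0.07,"x":-0.01,"y":-0.03,"z":0,"rx":0,"ry":0,"rz":0}]'
python3 cart.py 3; python3 -c "
from h import *
plan([.5955,-.245,.110],90)"
```

```text
clock: 13.1
tcp_pos: [0.539, 0.0177, 0.1877]
orientation: [-0.15, 3.132, 0.004]
contact_force: [0.3, -0.7, -0.4]
grip_width: 0.0698
gripper_force: 0.0
clock: 13.48
tcp_pos: [0.571, -0.1184, 0.1847]
orientation: [-0.004, -3.141, 0.001]
contact_force: [0.5, -0.2, -0.2]
grip_width: 0.0698
gripper_force: 0.0
scene [ 594.4 -244.5] [56.4 70.5] 88.0 523 [56. 33. 49.]
lid upright pts 7846 [[0.637, 0.012, 0.103], [0.653, 0.124, 0.172], [0.669, 0.216, 0.261]]
[([0.598, -0.246, 0.008], 0.7), ([0.53, 0.065, 0.008], 0.59)]
side [ 596.7 -245.8] [54.  70.2] 89.8 790 [61. 30. 50.]
lid upright pts 5587 [[0.64, 0.009, 0.103], [0.656, 0.11, 0.169], [0.672, 0.215, 0.258]]
[([0.531, 0.067, 0.007], 0.9), ([0.592, -0.244, 0.002], 0.86), ([0.545, -0.19, -0.002], 0.19)]
{'clock': 13.675, 'joints': [-0.1295, 0.3826, 0.2833, 1.8446, -0.1304, 0.9332, 1.7825], 'tcp_pos': [0.571, -0.1153, 0.1844], 'orientation': [-0.001, -3.1409, -0.0004], 'contact_force': [0.1372, 1.1321, -0.444], 'grip_width': 0.0697, 'gripper_force': 0.0}
[[-1.0, 0.001, -0.001], [0.001, 1.0, 0.0], [0.001, 0.0, -1.0]]
turn rotvec tool deg [ 0.02 -0.04 -0.03] shift in target axes mm [ -24.5 -129.7   74.4] in present axes [ -24.7 -129.7   74.3]
```

View pics/side3.png

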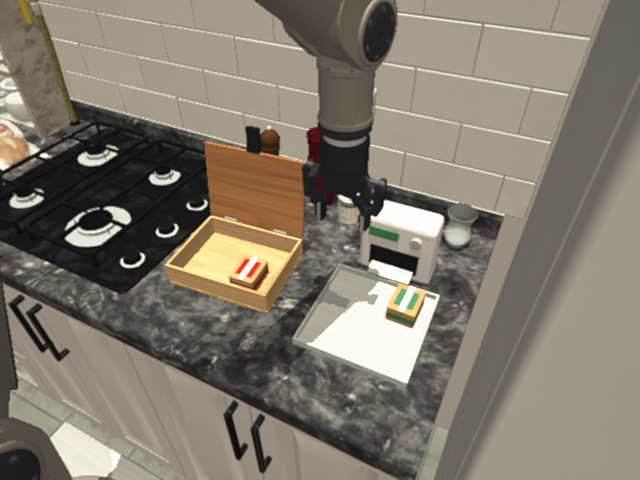

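The red carton lies label up in the box at px (249,270). Green hasn't moved and is still at (405,303).

```bash
python3 -m jog '[{"fingers":0.07,"x":-0.008,"y":-0.043,"z":0,"rx":0,"ry":0,"rz":0},{"fingers":0.07,"x":-0.008,"y":-0.043,"z":0,"rx":0,"ry":0,"rz":0},{"fingers":0.07,"x":-0.0085,"y":-0.0435,"z":0.024,"rx":0,"ry":0,"rz":0},{"fingers":0.07,"x":0,"y":0,"z":0.05,"rx":0,"ry":0,"rz":0},{"fingers":0.07,"x":0,"y":0,"z":0,"rx":0,"ry":0,"rz":0}]'
python3 -c "
from h import *
plan([.5955,-.245,.020],90);save('wrist','w4.png')"
```

```text
clock: 14.3
tcp_pos: [0.593, -0.2416, 0.107]
orientation: [0.003, -3.133, -0.006]
contact_force: [0.0, 0.7, -1.4]
grip_width: 0.0697
gripper_force: 0.0
turn rotvec tool deg [ 0.21 -0.47  0.13] shift in target axes mm [-2.5 -3.4 87. ] in present axes [-3.2 -3.7 86.9]
```

View pics/w4.png

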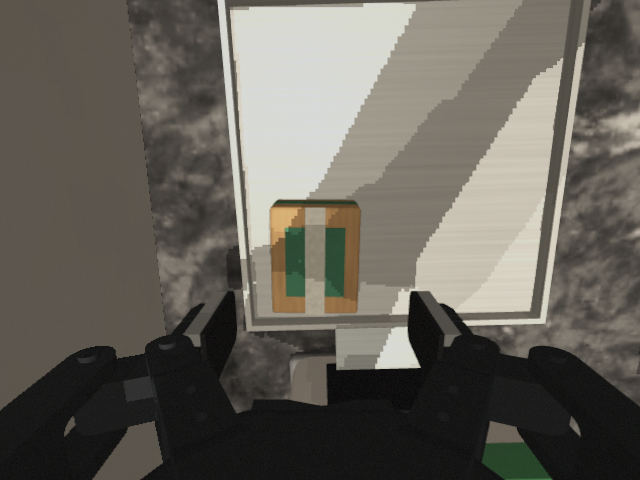

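```bash
python3 -m jog '[{"fingers":0.07,"x":-0.001,"y":-0.002,"z":0.03,"rx":0,"ry":0,"rz":0},{"fingers":0.07,"x":0,"y":0,"z":0.03,"rx":0,"ry":0,"rz":0},{"fingers":0.07,"x":0,"y":0,"z":0.018,"rx":0,"ry":0,"rz":0},{"fingers":0.07,"x":0,"y":0,"z":0.010,"rx":0,"ry":0,"rz":0},{"fingers":0.04,"x":0,"y":0,"z":0,"rx":0,"ry":0,"rz":0},{"fingers":0.04,"x":0,"y":0,"z":0,"rx":0,"ry":0,"rz":0},{"fingers":0.04,"x":0,"y":0,"z":0,"rx":0,"ry":0,"rz":0}]' 40
python3 -m jog '[{"fingers":0.04,"x":0,"y":0,"z":-0.01,"rx":0,"ry":0,"rz":0},{"fingers":0.04,"x":0,"y":0,"z":-0.03,"rx":0,"ry":0,"rz":0},{"fingers":0.04,"x":0,"y":0,"z":-0.04,"rx":0,"ry":0,"rz":0},{"fingers":0.04,"x":0,"y":0,"z":-0.04,"rx":0,"ry":0,"rz":0}]'
python3 -c "
from h import *
plan([.5230,.1540,.12],95)"
```

```text
clock: 15.22
tcp_pos: [0.5971, -0.2468, 0.0235]
orientation: [-0.001, 3.141, -0.0]
contact_force: [-0.6, -0.1, -0.9]
grip_width: 0.053
gripper_force: 43.6
clock: 15.72
tcp_pos: [0.5967, -0.2468, 0.1447]
orientation: [-0.0, 3.141, -0.0]
contact_force: [0.4, -0.5, -1.4]
grip_width: 0.0534
gripper_force: 43.6
turn rotvec tool deg [-0.01  0.02 -4.98] shift in target axes mm [ 38.5 405.6  24.7] in present axes [ 73.6 400.8  24.6]
```

```bash
python3 -m jog '[{"fingers":0.04,"x":0,"y":0,"z":0,"rx":0,"ry":0,"rz":-5},{"fingers":0.04,"x":0.0055,"y":0.058,"z":0,"rx":0,"ry":0,"rz":0},{"fingers":0.04,"x":0.0055,"y":0.058,"z":0,"rx":0,"ry":0,"rz":0},{"fingers":0.04,"x":0.0055,"y":0.058,"z":0,"rx":0,"ry":0,"rz":0},{"fingers":0.04,"x":0.0055,"y":0.058,"z":0,"rx":0,"ry":0,"rz":0},{"fingers":0.04,"x":0.0055,"y":0.058,"z":0,"rx":0,"ry":0,"rz":0},{"fingers":0.04,"x":0.0055,"y":0.058,"z":0,"rx":0,"ry":0,"rz":0},{"fingers":0.04,"x":0.0055,"y":0.0576,"z":0.025,"rx":0,"ry":0,"rz":0}]'
python3 -m jog '[{"fingers":0.04,"x":0,"y":0,"z":0.03,"rx":0,"ry":0,"rz":0},{"fingers":0.04,"x":0,"y":0,"z":0,"rx":0,"ry":0,"rz":0}]'
python3 -c "
from h import *
plan([.5230,.1540,.0275],95);save('wrist','w5.png')"
```

```text
clock: 16.73
tcp_pos: [0.5245, 0.1559, 0.1204]
orientation: [-0.137, 3.133, 0.003]
contact_force: [0.9, 0.1, -1.4]
grip_width: 0.0534
gripper_force: 43.7
clock: 16.98
tcp_pos: [0.5214, 0.1534, 0.087]
orientation: [0.139, -3.135, 0.002]
contact_force: [0.7, -0.5, 0.1]
grip_width: 0.0528
gripper_force: 43.7
turn rotvec tool deg [-0.08 -0.2   0.09] shift in target axes mm [-1.7  0.5 59.5] in present axes [-1.9  0.6 59.5]
```

View pics/w5.png

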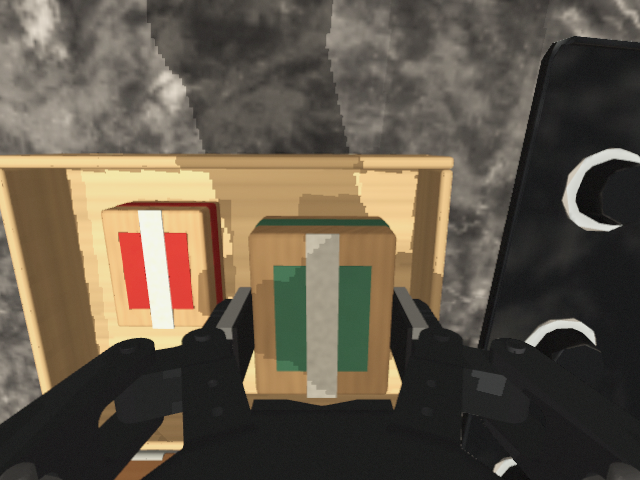

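```bash
python3 -m jog '[{"fingers":0.04,"x":0,"y":-0.001,"z":0.025,"rx":0,"ry":0,"rz":0},{"fingers":0.04,"x":0,"y":0,"z":0.02,"rx":0,"ry":0,"rz":0},{"fingers":0.04,"x":0,"y":0,"z":0.010,"rx":0,"ry":0,"rz":0},{"fingers":0.04,"x":0,"y":0,"z":0.005,"rx":0,"ry":0,"rz":0},{"fingers":0.04,"x":0,"y":0,"z":0,"rx":0,"ry":0,"rz":0}]'
```

```text
clock: 17.65
tcp_pos: [0.5235, 0.1523, 0.0286]
orientation: [-0.137, 3.138, 0.0]
contact_force: [0.6, -0.0, -1.6]
grip_width: 0.0532
gripper_force: 43.7
```

```bash
python3 -m jog '[{"fingers":0.04,"x":0,"y":0,"z":0.002,"rx":0,"ry":0,"rz":0},{"fingers":0.04,"x":0,"y":0,"z":0.001,"rx":0,"ry":0,"rz":0},{"fingers":0.04,"x":0,"y":0,"z":0,"rx":0,"ry":0,"rz":0}]'
python3 -m jog '[{"fingers":0.068,"x":0,"y":0,"z":0,"rx":0,"ry":0,"rz":0},{"fingers":0.068,"x":0,"y":0,"z":0,"rx":0,"ry":0,"rz":0},{"fingers":0.068,"x":0,"y":0,"z":0,"rx":0,"ry":0,"rz":0},{"fingers":0.068,"x":0,"y":0,"z":-0.02,"rx":0,"ry":0,"rz":0},{"fingers":0.068,"x":0,"y":0,"z":-0.05,"rx":0,"ry":0,"rz":0},{"fingers":0.085,"x":0,"y":0,"z":-0.06,"rx":0,"ry":0,"rz":0},{"fingers":0.085,"x":0,"y":0,"z":-0.06,"rx":0,"ry":0,"rz":0},{"fingers":0.085,"x":0,"y":0,"z":-0.06,"rx":0,"ry":0,"rz":0}]'
python3 -m jog '[{"fingers":0.085,"x":0,"y":0,"z":-0.06,"rx":0,"ry":0,"rz":0},{"fingers":0.085,"x":0,"y":0,"z":0,"rx":0,"ry":0,"rz":0}]'
python3 -c "
from h import *
plan([.665,.1172,.320],95);save('scene','scene5.png')
for cam in ['scene','wrist']:
  if cam=='wrist': r.grab_frame(cam)
  for t in ('carton_a','lid_tab'): print(cam,t,[(np.round(q['xyz'],3).tolist(),round(q['score'],2)) for q in r.landmark_of(t,cam)])
"
```

```text
clock: 18.02
tcp_pos: [0.5233, 0.1527, 0.0254]
orientation: [-0.138, 3.138, 0.0]
contact_force: [-0.5, 0.3, 2.4]
grip_width: 0.0525
gripper_force: 44.0
clock: 19.02
tcp_pos: [0.5227, 0.1523, 0.2771]
orientation: [-0.138, 3.138, 0.0]
contact_force: [1.3, 1.2, 0.0]
grip_width: 0.0846
gripper_force: 0.0
clock: 19.27
tcp_pos: [0.5255, 0.1532, 0.3403]
orientation: [-0.137, 3.129, 0.006]
contact_force: [0.5, -0.2, -0.9]
grip_width: 0.0853
gripper_force: 0.0
turn rotvec tool deg [0.21 0.54 0.01] shift in target axes mm [-135.8  -48.    20.3] in present axes [-135.6  -48.1   21.4]
scene carton_a [([0.52, 0.15, 0.009], 0.88), ([0.535, 0.064, 0.004], 0.82)]
scene lid_tab [([0.665, 0.117, 0.247], 0.94)]
wrist carton_a [([0.534, 0.062, 0.006], 0.97), ([0.525, 0.153, 0.004], 0.75)]
wrist lid_tab []
```

View pics/scene5.png

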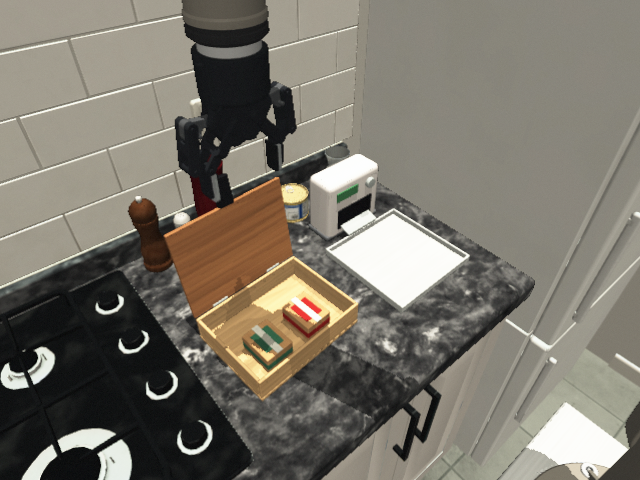

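Both cartons lie label up in the box, green at (267,345) and red at (305,315), and the tray is empty. Next I'll take the tab and close the lid.

```bash
python3 -m jog '[{"fingers":0.085,"x":-0.034,"y":-0.012,"z":0,"rx":0,"ry":0,"rz":0},{"fingers":0.085,"x":-0.034,"y":-0.012,"z":0,"rx":0,"ry":0,"rz":0},{"fingers":0.085,"x":-0.034,"y":-0.012,"z":0,"rx":0,"ry":0,"rz":0},{"fingers":0.085,"x":-0.036,"y":-0.012,"z":0,"rx":0,"ry":0,"rz":0},{"fingers":0.085,"x":0,"y":0,"z":0.04,"rx":0,"ry":0,"rz":0},{"fingers":0.085,"x":0,"y":0,"z":0.04,"rx":0,"ry":0,"rz":0},{"fingers":0.085,"x":0,"y":0,"z":0.028,"rx":0,"ry":0,"rz":0},{"fingers":0.085,"x":0,"y":0,"z":0,"rx":0,"ry":0,"rz":0}]' 30
python3 -c "
from h import *
plan([.667,.1172,.230],95)"
```

```text
clock: 20.58
tcp_pos: [0.6626, 0.1164, 0.2232]
orientation: [0.137, -3.132, 0.003]
contact_force: [-0.2, 0.1, 0.7]
grip_width: 0.0848
gripper_force: 0.0
turn rotvec tool deg [-0.08 -0.41  0.02] shift in target axes mm [-4.5  0.4 -6.8] in present axes [-4.4  0.4 -6.8]
```

```bash
python3 -m jog '[{"fingers":0.085,"x":-0.002,"y":0.001,"z":-0.006,"rx":0,"ry":0,"rz":0},{"fingers":0.02,"x":0,"y":0,"z":0,"rx":0,"ry":0,"rz":0},{"fingers":0.02,"x":0,"y":0,"z":0,"rx":0,"ry":0,"rz":0},{"fingers":0.02,"x":0,"y":0,"z":0,"rx":0,"ry":0,"rz":0},{"fingers":0.02,"x":0,"y":0,"z":0,"rx":0,"ry":0,"rz":0}]' 30
python3 -m jog '[{"fingers":0.02,"x":0.01,"y":0,"z":-0.001,"rx":0,"ry":0,"rz":0},{"fingers":0.02,"x":0.02,"y":0,"z":-0.001,"rx":0,"ry":0,"rz":0},{"fingers":0.02,"x":0.021,"y":0,"z":0.002,"rx":0,"ry":0,"rz":0},{"fingers":0.02,"x":0.021,"y":0,"z":0.004,"rx":0,"ry":0,"rz":0},{"fingers":0.02,"x":0.020,"y":0,"z":0.006,"rx":0,"ry":0,"rz":0}]'
python3 -c "
from h import *
print(np.round(r.get_obs()['tcp_pos'],4)); save('side','s6.png'); print(r.landmark_of('lid_tab','side'))"
```

```text
clock: 21.2
tcp_pos: [0.6668, 0.1173, 0.2337]
orientation: [-0.137, 3.138, -0.001]
contact_force: [-1.2, -1.0, 4.0]
grip_width: 0.0294
gripper_force: 31.7
clock: 21.82
tcp_pos: [0.5756, 0.1094, 0.2251]
orientation: [-0.136, 3.134, 0.001]
contact_force: [0.2, -2.6, 8.7]
grip_width: 0.0298
gripper_force: 33.1
[0.5756 0.1094 0.2251]
[{'xyz': [0.579, 0.1088, 0.2441], 'score': 0.92}]
```

View pics/s6.png

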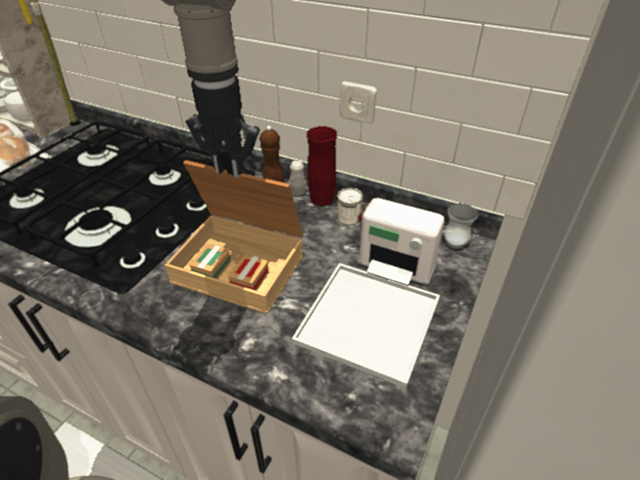

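```bash
python3 -m jog '[{"fingers":0.02,"x":0.010,"y":0,"z":0.003,"rx":0,"ry":0,"rz":0},{"fingers":0.02,"x":0.019,"y":0,"z":0.009,"rx":0,"ry":0,"rz":0},{"fingers":0.02,"x":0.018,"y":0,"z":0.010,"rx":0,"ry":0,"rz":0},{"fingers":0.02,"x":0.017,"y":0,"z":0.013,"rx":0,"ry":0,"rz":0},{"fingers":0.02,"x":0.015,"y":0,"z":0.014,"rx":0,"ry":0,"rz":0},{"fingers":0.02,"x":0.014,"y":0,"z":0.016,"rx":0,"ry":0,"rz":0},{"fingers":0.02,"x":0.012,"y":0,"z":0.017,"rx":0,"ry":0,"rz":0},{"fingers":0.02,"x":0.010,"y":0,"z":0.019,"rx":0,"ry":0,"rz":0}]'
```

```text
clock: 22.92
tcp_pos: [0.4574, 0.0991, 0.1213]
orientation: [0.137, -3.135, 0.001]
contact_force: [-3.6, -2.2, 4.1]
grip_width: 0.0293
gripper_force: 34.3
```

```bash
python3 -m jog '[{"fingers":0.02,"x":0.007,"y":0,"z":0.019,"rx":0,"ry":0,"rz":0},{"fingers":0.02,"x":0.005,"y":0,"z":0.020,"rx":0,"ry":0,"rz":0},{"fingers":0.02,"x":0.004,"y":0,"z":0.021,"rx":0,"ry":0,"rz":0},{"fingers":0.02,"x":0.002,"y":0,"z":0.018,"rx":0,"ry":0,"rz":0},{"fingers":0.02,"x":0,"y":0,"z":0.003,"rx":0,"ry":0,"rz":0},{"fingers":0.02,"x":0,"y":0,"z":0,"rx":0,"ry":0,"rz":0}]'
```

```text
clock: 23.68
tcp_pos: [0.438, 0.0974, 0.04]
orientation: [0.137, -3.13, 0.002]
contact_force: [-8.3, -2.0, 0.5]
grip_width: 0.0298
gripper_force: 32.5
```

```bash
python3 -m jog '[{"fingers":0.085,"x":0,"y":0,"z":0,"rx":0,"ry":0,"rz":0},{"fingers":0.085,"x":0,"y":0,"z":0,"rx":0,"ry":0,"rz":0},{"fingers":0.085,"x":0,"y":0,"z":0,"rx":0,"ry":0,"rz":0},{"fingers":0.085,"x":0,"y":0,"z":0,"rx":0,"ry":0,"rz":0},{"fingers":0.085,"x":0,"y":0,"z":-0.03,"rx":0,"ry":0,"rz":0},{"fingers":0.085,"x":0,"y":0,"z":-0.05,"rx":0,"ry":0,"rz":0},{"fingers":0.085,"x":0,"y":0,"z":-0.05,"rx":0,"ry":0,"rz":0},{"fingers":0.085,"x":0,"y":0,"z":-0.05,"rx":0,"ry":0,"rz":0}]'
python3 -m jog '[{"fingers":0.085,"x":0,"y":0.05,"z":-0.02,"rx":0,"ry":0,"rz":0},{"fingers":0.085,"x":0,"y":0.06,"z":0,"rx":0,"ry":0,"rz":0},{"fingers":0.085,"x":0,"y":0.06,"z":0,"rx":0,"ry":0,"rz":0},{"fingers":0.085,"x":0,"y":0.06,"z":0,"rx":0,"ry":0,"rz":0},{"fingers":0.085,"x":0,"y":0,"z":0,"rx":0,"ry":0,"rz":0},{"fingers":0.085,"x":0,"y":0,"z":0,"rx":0,"ry":0,"rz":0}]'
python3 b.py; python3 -c "
from h import *
save('side','s7.png')
im,d=r.grab_frame('side'); W=pts('side',d); z=W[...,2];x=W[...,0];y=W[...,1]
m=(d>0)&(z>.05)&(z<.09)&(x>.47)&(x<.63)&(y>.02)&(y<.2); P=W[m]; print(m.sum(),np.linalg.lstsq(np.c_[P[:,:2],np.ones(len(P))],P[:,2],rcond=None)[0],np.median(P[:,2]))
for t in ('lid_tab','tall_tin','low_tin','carton_a'):
  for c in ('side','scene'): print(t,c,[(np.round(q['xyz'],3).tolist(),round(q['score'],2)) for q in r.landmark_of(t,c)])"
```

```text
clock: 24.68
tcp_pos: [0.4423, 0.0981, 0.2228]
orientation: [-0.138, 3.138, 0.0]
contact_force: [1.3, -0.1, -0.5]
grip_width: 0.0851
gripper_force: 0.0
clock: 25.42
tcp_pos: [0.4224, 0.3266, 0.2407]
orientation: [0.138, -3.138, 0.002]
contact_force: [0.6, -0.3, -0.4]
grip_width: 0.0848
gripper_force: 0.0
lid ((550.1060791015625, 108.28251647949219), (175.16395568847656, 225.04452514648438), 4.929976940155029)
tab 554 ((439.3736877441406, 100.03800964355469), (52.812232971191406, 28.577600479125977), 4.8943634033203125) [0.43796806 0.10112523 0.06143534]
turn rotvec tool deg [-0.06 -0.02  0.43] shift in target axes mm [   3.4 -225.8   90.8] in present axes [   5.1 -225.7   91. ]
4751 [0.00479311 0.00134385 0.05703156] 0.05980343030985025
lid_tab side [([0.437, 0.098, 0.06], 0.78)]
lid_tab scene [([0.438, 0.099, 0.055], 0.87)]
tall_tin side [([0.812, -0.034, 0.002], 0.95)]
tall_tin scene [([0.806, -0.037, -0.002], 0.92), ([0.55, -0.193, 0.002], 0.19)]
low_tin side []
low_tin scene [([0.805, -0.034, 0.0], 0.19)]
carton_a side []
carton_a scene []
```

View pics/s7.png

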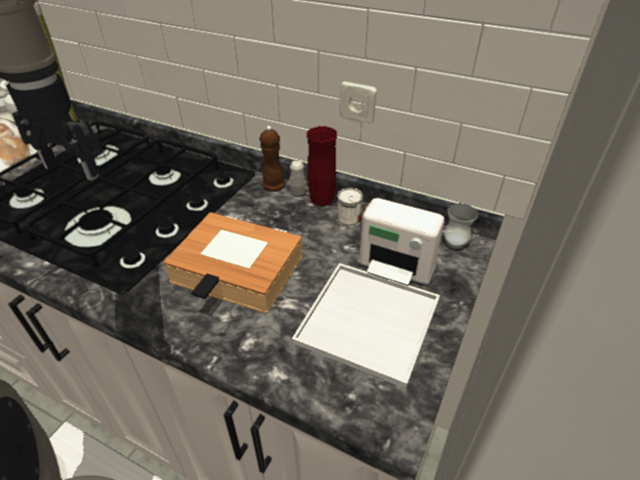

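The lid is flat and fully shut at px (235,255), the tray is empty, and the arm is clear of everything.

```bash
python3 -c "
from bench import r
print(r.hand_in())"
```

```text
the job is handed in; nothing more can be done
None
```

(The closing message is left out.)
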